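Clear the coating stage into basket and scrap box

ROBOT

A 6-joint arm with a two-finger parallel gripper is mounted at the origin on the work surface. World frame = base frame: x ahead of the robot, y to its left, z up, the work surface at z = 0. Lengths are in m, angles in rad, forces in N, time in s.
With the tool pointing down it reaches from about 0.275 to 0.725 m from the base axis. Payload 5.6 kg.
Tool frame: the origin (TCP) lies midway between the tips of the shut fingers; the grasp point (between the pads) lies 19 mm behind it; z points along the fingers, y is the direction in which the jaws open and shut (so a half turn about z gives the same grasp; the last joint's range is limited). The gripper opens to 85 mm and grips with 20 to 120 N. Pads are 22 mm wide; open, the fingers measure 114 mm over their backs; the gripper's body (76 mm by 85 mm) begins 54 mm behind the grasp point. The pads swing forward as they close: fully open they stand 13 mm farther back than shut.
Start: joints at [1.594, 0.255, 0.108, 0, -1.424, -0.285], TCP at [0.142, 0.531, 0.231] pointing down, gripper open.
Joint ranges: [-2.95, 2.95], [-1.21, 1.97], [-1.09, 1.5], [-2.87, 1.71], [-2.94, -0.07], [-3.05, 3.05]. Speed limits (rad/s): [2.57, 2.57, 3.14, 3.14, 3.14, 3.14].

INTERFACE

Orientations are given as a 3x3 rotation matrix whose columns are the frame's x, y, z axes.
In Python, from workcell import status, viewer, order gives the robot as it stands.
- The arm moves only by the tool step_arm, never from a script. Its argument "steps" is a list that holds one entry, the list of rows, each a list of 7 numbers: the opening, from 0 (shut) to 1 (fully open), then the shift along the tool's x, y, z in m, then the turn, a rotation vector about the tool's x, y, z in rad. A call has 1 to 10 rows; each row shifts and turns the commanded pose from where the row before left it, along the tool's axes as they then stand; what a row does not reach is not made up. A row lasts 1/8 s, in which the tool goes at most 62.5 mm and 10.7 degrees, less where a joint would pass 70% of its speed; a pose out of reach is approached as far as the arm can. A call with a gripper value outside its range is refused whole. The fingers move at their own pace and stop on an object; "grip_force" is the grip in N (left out, the last holds). Time passes only in rows, so rows that do not move let the fingers close. It gives the time, the measured TCP pose, the force and the opening at its end, in the units of the state.
- status.state(): the state, without advancing time (a new reading comes with each control period).
- viewer.snapshot(name): name is "scene" or "top"; returns the picture (480x640x3 uint8, red, green, blue); there is no depth.
- viewer.get_calibration(name): a dict with "intrinsics" (3x3 intrinsics, pixels), "eye" and "rotation" of the camera in the world. Camera axes: x right, y down, z forward; pixel columns grow to the right and rows downward; lengths in m; the calibration is good to about 2 mm. A picture is of the moment at which its call begins. get_calibration takes no time and is no camera call.
- order.sign_off(): hands the job in, once; it reports no verdict.
The state is a dict: "time": time; "joint_positions": joint angles; "joint_velocities": joint speeds; "joint_efforts": joint torques, N m; "eef_pos": TCP position; "ee_rot": TCP orientation; "contact_force": force on the tool from outside, world axes, zero at the start; "torque": the same for the moment, N m; "width": finger opening in m.
Only numpy, scipy, OpenCV 4.12 (cv2) and the standard library are available. Lean on these libraries where they do the work, as an engineer would, in place of code of your own. Each camera call takes 0.05 s, during which the arm holds its last target. There are 200 camera calls.

TASK

The coating run is over: clear the machine's sloping stage. Put the finished round pot in the wire basket and the square test block in the solid-walled scrap box, each lowered gently until it stands upright on the foam inside (the foam may lie high or low, so feel for it; do not drop the pieces or press them hard into the foam). Do not strike the machine and its bridge above the stage, and leave the other things on the bench where they are.

Things in the scene. Friction and masses are not known exactly. Their poses are not given: they have to be found in the camera images.
- machine: White and black coating machine, 330 mm wide (x), 300 deep (y). Origin on the bench under the middle of its stage; y points from its open front to its rear (towards the robot's left at yaw 0), z up. The black stage rises towards +y at 35 degrees; its outward normal is (0, -0.574, 0.819) in this frame. White cabinet behind the stage: y 125 to 226 mm, 220 mm high.
- stage (a point): Middle of the stage's surface, 130 mm above the machine's origin, axes as the machine's. Stage 100 mm up the slope x 260 mm (x). A steel lip across it, 8 mm high off the slope and 6 mm thick, has its inner face 19 mm down the slope from this point; the pieces rest against it.
- bridge (a point): Middle of the aluminium bridge's underside, over the stage (machine frame y = 32, z = 248 mm). Bar 330 mm (x) x 34 (y) x 36 high on 18 mm posts at x = +-150; nozzles 16 mm thick at y = 36, x = +-60 hang down to z = 219. No room for a gripper from straight above the pieces; the way along the slope's normal is free.
- pot: Round pot, closed aluminium cylinder, diameter 38 mm, height 36 mm, about 60 to 125 g. Origin at the centre of its underside, z along its axis to its top. It starts standing on the stage against the lip, its z along the stage's normal, about 60 mm (along x) to one side of the stage's middle.
- block: Square test block of bare aluminium, 38 x 38 mm, height 36 mm, about 60 to 125 g. Origin at the centre of its underside, z to its top, x and y along its sides. It starts on the stage against the lip like the pot, on the other half.
- basket: Steel wire basket, open on top, fixed to the bench, outside 160 x 160 mm, walls 5 mm thick and 70 mm high. Origin at the centre of its foot, on the bench; sides along x and y. A flat grey foam floor fills it; its top is somewhere from 8 to 46 mm above the bench, changes from run to run and is not measured; it gives about 1 mm at 5 N.
- scrapbox: Scrap box of solid grey plastic, open on top, fixed, 160 x 160 mm outside with a rim lip 8 mm wider all round, walls 5 mm thick and 70 mm high. Origin at the centre of its foot, on the bench. Foam floor as in the basket, its height from 8 to 46 mm, separately unknown.
- dish: Bystander: glass petri dish, 84 mm across, 16 mm high, origin centre of its underside.
- spatula: Bystander: spatula 150 mm long lying on the bench along its x axis.
- wash_bottle: Bystander: white wash bottle, diameter 68 mm, 200 mm high with its spout, origin centre of its underside.
- jar: Bystander: amber jar, diameter 56 mm, 70 mm high, origin centre of its underside.

How it is judged:
By the outcome, as a careful person would: the job done as asked, in the order asked, and still so for the second after the job is handed in, with the robot touching nothing.
It also fails if it takes over 64 s, if anything falls off the work surface, if the arm or the gripper's body presses on something with over 40 N, if the wrist force passes 120 N, or if a joint passes its speed limit or range.

## Working session

There is one attempt and no reset: what is moved stays moved. The work goes in short steps, Python scripts to look and compute and a tool call to move; the robot and the scene stay as the last step left them, time stands still between calls to the robot, and variables do not carry over. Pictures are saved under pics/ and viewed, about 8 in all and at most 12, crops included, and the job is handed in when it is done.

Besides the shell and the picture viewer there is one more tool, called as a command line: name --argument value ..., lists and objects as JSON in quotes. step_arm: Moves the arm, as the interface text tells. Its arguments: {"type":"object","properties":{"steps":{"type":"array","items":{"type":"array","items":{"type":"array","items":{"type":"number"}}}},"grip_force":{"type":"number"}},"required":["steps"]}

```bash
mkdir -p pics; python3 - <<'E'
from workcell import status, viewer
import cv2,numpy as np
np.set_printoptions(precision=4,suppress=True)
for n in("scene","top"):
    cv2.imwrite(f"pics/{n}0.png",viewer.snapshot(n)[:,:,::-1]); print(n,viewer.get_calibration(n))
print(status.state())
E
```

```text
scene {'intrinsics': array([[579.596 ,   0.    , 320.3218],
       [  0.    , 579.596 , 233.9758],
       [  0.    ,   0.    ,   1.    ]]), 'eye': array([ 1.0424, -0.7606,  1.1528]), 'rotation': array([[ 0.8023,  0.4504, -0.3917],
       [ 0.5967, -0.625 ,  0.5034],
       [-0.0181, -0.6376, -0.7702]])}
top {'intrinsics': array([[591.6135,   0.    , 318.6284],
       [  0.    , 591.6135, 244.7456],
       [  0.    ,   0.    ,   1.    ]]), 'eye': array([ 0.3191, -0.1335,  1.311 ]), 'rotation': array([[-0.0248, -0.9821,  0.1867],
       [-0.9994,  0.0288,  0.0191],
       [-0.0241, -0.1861, -0.9822]])}
{'time': 0.1, 'joint_positions': array([ 1.5936,  0.2557,  0.1071, -0.0004, -1.4239, -0.2846]), 'joint_velocities': array([-0.0003, -0.0012,  0.0045,  0.003 , -0.0013, -0.0029]), 'joint_efforts': array([ -0.0037, -38.7603,  23.8473,   5.378 ,  -0.0038,   0.    ]), 'eef_pos': array([0.1422, 0.5309, 0.2305]), 'ee_rot': array([[ 0.9659, -0.2588, -0.0004],
       [-0.2588, -0.9659, -0.0017],
       [ 0.0001,  0.0017, -1.    ]]), 'contact_force': array([ 0.3134,  0.3495, -1.0065]), 'torque': array([ 0.0032,  0.0311, -0.0019]), 'width': 0.08548205990194177}
```

View pics/scene0.png

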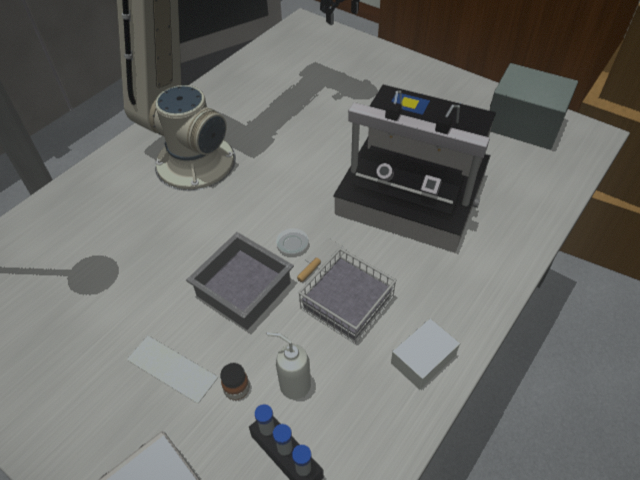

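View pics/top0.png

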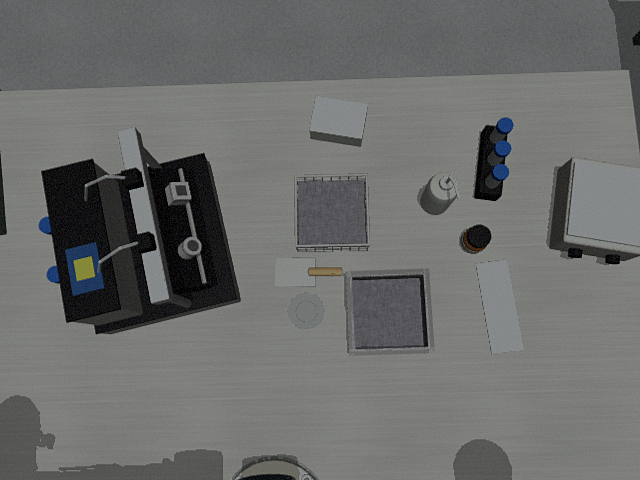

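The scene view shows the pot at about (385,172) and the block at (430,184). The top view shows the block at (178,192), the pot at (189,247), the basket around (332,212) and the scrap box around (388,312). I'll enlarge these areas for measuring.

```bash
python3 - <<'E'
import cv2,numpy as np
t=cv2.imread("pics/top0.png");s=cv2.imread("pics/scene0.png")
g=lambda im:cv2.convertScaleAbs(im,alpha=1.6,beta=20)
a=g(cv2.resize(t[125:345,35:255],None,fx=2.7,fy=2.7,interpolation=3))
cv2.imwrite("pics/c1.png",a)
b=g(cv2.resize(s[75:255,325:505],None,fx=3.3,fy=3.3,interpolation=3))
cv2.imwrite("pics/c2.png",b)
c=g(cv2.resize(t[165:365,270:450],None,fx=3,fy=3,interpolation=3))
cv2.imwrite("pics/c3.png",c)
E
```

```text
(no output)
```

View pics/c1.png

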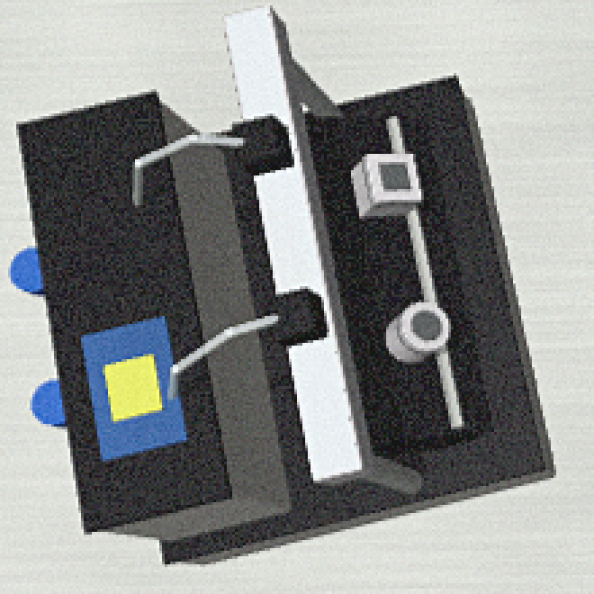

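View pics/c2.png

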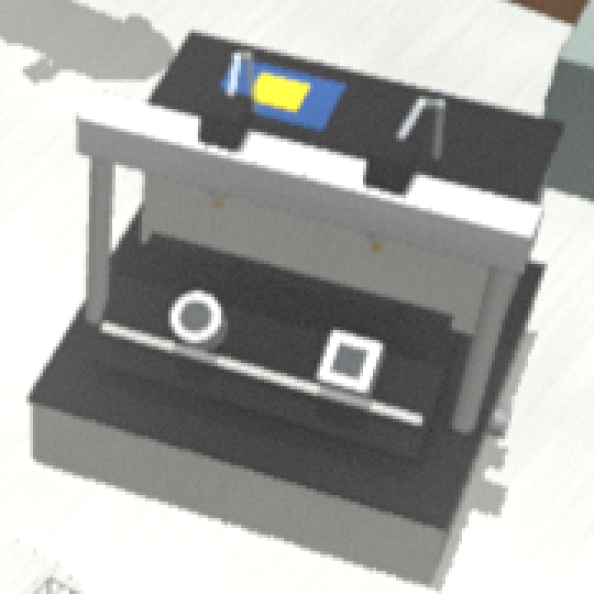

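View pics/c3.png

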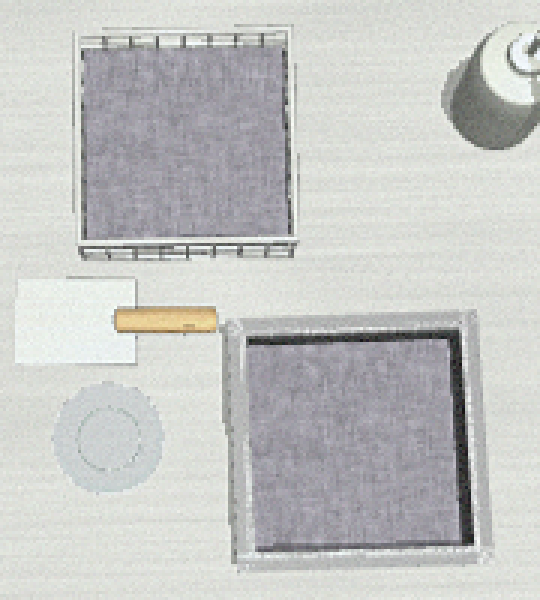

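The crops give me machine, basket, box and piece corners. I'll fit the poses jointly.

```bash
cat > h.py <<'E'
import numpy as np
from scipy.optimize import least_squares
from scipy.spatial.transform import Rotation as R
from workcell import viewer
np.set_printoptions(precision=4,suppress=True)
C={n:viewer.get_calibration(n) for n in("scene","top")}
def proj(n,P):
    c=C[n];q=(np.atleast_2d(P)-c["eye"])@c["rotation"];q=q@c["intrinsics"].T
    return q[:,:2]/q[:,2:]
def crop(o,k,p): return (np.array(p,float)+.5)/k-.5+np.array(o)
def pose(p,L): return R.from_euler('z',p[2]).apply(np.atleast_2d(L))+[p[0],p[1],0]
N=np.array([0,-.5736,.8192]);S=np.array([0,.8192,.5736]);ST=np.array([0,0,.13])
def st(u,s,n): return ST+np.array([u,0,0])+s*S+n*N
E
cat > fit.py <<'E'
from h import *
T=lambda p:crop((35,125),2.7,p); Sc=lambda p:crop((325,75),3.3,p); B=lambda p:crop((270,165),3,p)
m=[("top",T(a),b) for a,b in [((226,17),(.165,.049,.284)),((270,7),(.165,.015,.284)),((313,480),(-.165,.049,.284)),((362,470),(-.165,.015,.284)),((157,93),(.165,.125,.22)),((18,124),(.165,.226,.22)),((84,532),(-.165,.226,.22)),((231,500),(-.165,.125,.22)),((393,118),st(.13,-.022,.008)),((458,427),st(-.13,-.022,.008))]]
m+=[("scene",Sc(a),b) for a,b in [((78,153),(-.165,.015,.248)),((528,268),(.165,.015,.248)),((190,32),(-.165,.226,.22)),((563,124),(.165,.226,.22)),((102,327),st(-.13,-.022,.008)),((422,418),st(.13,-.022,.008))]]
def res(p,full=False):
    o=[proj(n,pose(p,l))[0]-a for n,a,l in m]
    for n,a,u,s in (("top",T((424,328)),3,5),("scene",Sc((195,316)),3,5),("top",T((391,178)),4,6),("scene",Sc((350,362)),4,6)):
        o.append(proj(n,pose(p,st(p[u],p[s],.036)))[0]-a)
    return np.array(o) if full else np.ravel(o)
f=least_squares(res,[.3,.25,.2,-.06,.06,0,0],loss='soft_l1');print(f.x);print(res(f.x,True).round(1).tolist())
for name,hw,cs,fl in (("basket",.08,[(77,33),(292,27),(297,243),(80,247)],[((83,48),1,1),((285,46),1,-1),((290,240),-1,-1)]),
  ("box",.088,[(224,320),(477,310),(492,557),(238,568)],[((450,337),1,-1),((473,545),-1,-1)])):
    sg=[(1,1),(1,-1),(-1,-1),(-1,1)]
    def r(p): return np.ravel([proj("top",pose(p,(a*hw,b*hw,.07)))[0]-B(c) for (a,b),c in zip(sg,cs)]+[proj("top",pose(p,(a*.075,b*.075,p[3])))[0]-B(c) for c,a,b in fl])
    g=least_squares(r,[.3,-.2,0,.03],loss='soft_l1');print(name,g.x,r(g.x).round(1))
E
python3 fit.py
```

```text
[ 0.5903  0.1714  0.2153 -0.0532  0.0654  0.0014  0.002 ]
[[-1.5, -0.8], [0.1, -1.4], [-0.8, 1.0], [0.0, 0.0], [-2.3, -7.5], [-1.5, -6.9], [0.9, 7.8], [-0.1, 6.5], [0.0, -2.3], [0.8, 2.4], [-0.8, 0.8], [-1.8, 3.0], [-4.4, -1.6], [6.5, 1.5], [-1.8, -0.9], [1.7, 1.7], [0.3, -0.1], [0.0, -0.3], [0.6, -0.3], [-0.0, -0.8]]
basket [ 0.6306 -0.1392 -0.0103  0.0438] [-1.1 -0.5  0.6 -0.1  1.1  0.  -1.5  0.1 -0.   0.1  0.  -0.6  0.4  1. ]
box [ 0.4104 -0.2527  0.0137  0.0338] [ 0.5 -0.5 -0.4 -0.6  0.8  1.7 -0.1  1.4  0.4 -1.  -2.3 -0.1]
```

```bash
cat >> h.py <<'E'
from workcell import status
M=[.5903,.1714,.2153]
RM=R.from_euler('z',M[2]).as_matrix()
RB=RM@np.column_stack([-S,[-1,0,0],-N])   # tool on the slope, jaws along machine x
def plan(p,Rt,n,p0=None,R0=None):
    s=status.state(); p0=s["eef_pos"] if p0 is None else np.array(p0); R0=s["ee_rot"] if R0 is None else R0
    w=R.from_matrix(R0.T@Rt).as_rotvec()/n
    A=sum(R0@R.from_rotvec(k*w).as_matrix() for k in range(n))
    v=np.linalg.solve(A,np.array(p)-p0)
    print(n,"v",v.round(4).tolist(),"w",w.round(4).tolist(),"|v|",np.linalg.norm(v).round(4),"deg",np.degrees(np.linalg.norm(w)).round(1))
    return np.array(p),Rt
E
python3 - <<'E'
from h import *
s=status.state()
W2=pose(M,st(-.053,0.0,.2))[0];print(W2,RB)
a=plan([.142,.531,.45],s["ee_rot"],4)
b=plan([.38,-.05,.45],RB,12,*a)
E
```

```text
[0.563  0.048  0.2938] [[ 0.175  -0.9769 -0.1225]
 [-0.8003 -0.2136  0.5604]
 [-0.5736  0.     -0.8192]]
4 v [-0.0, 0.0001, -0.0549] w [0.0, 0.0, 0.0] |v| 0.0549 deg 0.0
12 v [0.0486, 0.0224, -0.0153] w [0.0279, -0.0457, 0.0881] |v| 0.0557 deg 5.9
```

step_arm --steps '[[[1, 0, 0, -0.055, 0, 0, 0], [1, 0, 0, -0.055, 0, 0, 0], [1, 0, 0, -0.055, 0, 0, 0], [1, 0, 0, -0.055, 0, 0, 0], [1, 0.0486, 0.0224, -0.0153, 0.028, -0.0457, 0.088], [1, 0.0486, 0.0224, -0.0153, 0.028, -0.0457, 0.088], [1, 0.0486, 0.0224, -0.0153, 0.028, -0.0457, 0.088], [1, 0.0486, 0.0224, -0.0153, 0.028, -0.0457, 0.088], [1, 0.0486, 0.0224, -0.0153, 0.028, -0.0457, 0.088], [1, 0.0486, 0.0224, -0.0153, 0.028, -0.0457, 0.088]]]'

```text
time: 1.35
eef_pos: [0.3411, 0.2717, 0.4992]
ee_rot: [[0.676, -0.722, -0.149], [-0.673, -0.687, 0.276], [-0.302, -0.087, -0.949]]
contact_force: [0.9, 0.6, -0.7]
width: 0.0855
```

```bash
python3 - <<'E'
from h import *
s=status.state();print(s["eef_pos"],s["joint_positions"],s["width"])
plan([.38,-.05,.45],RB,7)
E
```

```text
[0.3411 0.2717 0.4992] [ 0.7538  0.0796  0.6595 -0.3472 -2.0406 -0.1556] 0.0854863173585519
7 v [0.0416, 0.0188, -0.0132] w [0.0237, -0.0388, 0.0753] |v| 0.0475 deg 5.0
```

step_arm --steps '[[[1, 0.0416, 0.0188, -0.0132, 0.0237, -0.0388, 0.0753], [1, 0.0416, 0.0188, -0.0132, 0.0237, -0.0388, 0.0753], [1, 0.0416, 0.0188, -0.0132, 0.0237, -0.0388, 0.0753], [1, 0.0416, 0.0188, -0.0132, 0.0237, -0.0388, 0.0753], [1, 0.0416, 0.0188, -0.0132, 0.0237, -0.0388, 0.0753], [1, 0.0416, 0.0188, -0.0132, 0.0237, -0.0388, 0.0753], [1, 0.0416, 0.0188, -0.0132, 0.0237, -0.0388, 0.0753], [1, 0, 0, 0, 0, 0, 0]]]'

```text
time: 2.35
eef_pos: [0.3805, -0.0513, 0.4488]
ee_rot: [[0.17, -0.978, -0.124], [-0.801, -0.21, 0.561], [-0.575, 0.004, -0.818]]
contact_force: [0.9, 0.3, -0.2]
width: 0.0853
```

```bash
python3 - <<'E'
from h import *
s=status.state();print(s["eef_pos"],s["joint_positions"],s["contact_force"])
a=plan(pose(M,st(-.053,0.0,.2))[0],RB,6)
b=plan(pose(M,st(-.053,0.0,.06))[0],RB,4,*a)
E
```

```text
[ 0.3805 -0.0513  0.4488] [-0.2942  0.1477  0.5848 -0.6779 -2.2156  0.1432] [ 0.9322  0.2572 -0.2462]
6 v [0.0068, -0.0333, 0.0267] w [0.0001, 0.0002, -0.0009] |v| 0.0432 deg 0.1
4 v [-0.0, 0.0, 0.035] w [0.0, 0.0, 0.0] |v| 0.035 deg 0.0
```

step_arm --steps '[[[1, 0.0068, -0.0333, 0.0267, 0, 0, -0.001], [1, 0.0068, -0.0333, 0.0267, 0, 0, -0.001], [1, 0.0068, -0.0333, 0.0267, 0, 0, -0.001], [1, 0.0068, -0.0333, 0.0267, 0, 0, -0.001], [1, 0.0068, -0.0333, 0.0267, 0, 0, -0.001], [1, 0.0068, -0.0333, 0.0267, 0, 0, -0.001], [1, 0, 0, 0.045, 0, 0, 0], [1, 0, 0, 0.045, 0, 0, 0], [1, 0, 0, 0.04, 0, 0, 0], [1, 0, 0, 0, 0, 0, 0]]]'

```text
time: 3.6
eef_pos: [0.5452, 0.1271, 0.1878]
ee_rot: [[0.183, -0.975, -0.129], [-0.798, -0.224, 0.559], [-0.574, 0.001, -0.819]]
contact_force: [-0.6, -0.6, 1.2]
width: 0.0851
```

```bash
python3 - <<'E'
from h import *
import cv2
s=status.state();print(s["eef_pos"],s["joint_positions"],s["contact_force"])
for n in (.004,):plan(pose(M,st(-.053,0.0,n))[0],RB,2)
t=viewer.snapshot("top")[:,:,::-1];c=viewer.snapshot("scene")[:,:,::-1]
im=np.hstack([cv2.resize(t[170:310,120:260],(560,560)),cv2.resize(c[90:230,330:470],(560,560))])
cv2.imwrite("pics/g1.png",cv2.resize(cv2.convertScaleAbs(im,alpha=1.6,beta=20),(800,400)))
E
```

```text
[0.5452 0.1271 0.1878] [ 0.0879  0.3926  0.2472 -0.6049 -1.5308  0.196 ] [-0.5773 -0.5866  1.1611]
2 v [0.0028, -0.0004, 0.0313] w [0.0033, 0.0001, 0.0043] |v| 0.0314 deg 0.3
```

View pics/g1.png

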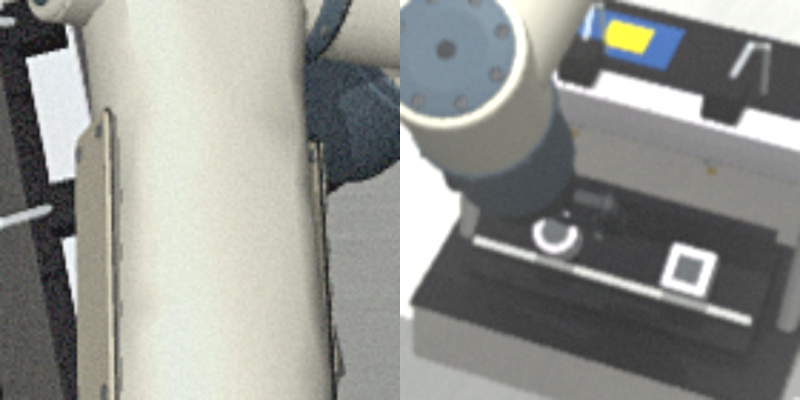

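The top view is blocked by the forearm. The scene view shows the gripper over the pot at about (555,235), with the right finger clear of it. Descending along the normal.

step_arm --steps '[[[1, 0.003, 0, 0.022, 0.003, 0, 0.004], [1, 0.0025, 0, 0.02, 0.003, 0, 0.004], [1, 0, 0, 0.012, 0, 0, 0], [1, 0, 0, 0.008, 0, 0, 0], [1, 0, 0, 0, 0, 0, 0]]]'

```text
time: 4.32
eef_pos: [0.5411, 0.1553, 0.1364]
ee_rot: [[0.177, -0.977, -0.117], [-0.801, -0.212, 0.56], [-0.572, -0.006, -0.82]]
contact_force: [0.0, -0.1, 0.6]
width: 0.0852
```

```bash
python3 - <<'E'
from h import *
s=status.state();print(s["eef_pos"],s["joint_positions"],s["contact_force"])
plan(pose(M,st(-.053,0.0,.004))[0],RB,1)
E
```

```text
[0.5411 0.1553 0.1364] [ 0.1351  0.4122  0.1457 -0.6189 -1.3926  0.221 ] [ 0.001  -0.0513  0.571 ]
1 v [-0.0006, 0.0016, 0.0042] w [-0.0057, -0.0015, 0.0016] |v| 0.0045 deg 0.4
```

step_arm --steps '[[[1, 0, 0.0016, 0.004, -0.005, 0, 0], [0.2, 0, 0, 0, 0, 0, 0], [0.2, 0, 0, 0, 0, 0, 0], [0.2, 0, 0, 0, 0, 0, 0], [0.2, 0, 0, 0, 0, 0, 0], [0.2, 0, 0, 0, 0, 0, 0], [0.2, 0, 0, 0, 0, 0, 0]]]' --grip_force 40

```text
time: 5.2
eef_pos: [0.5392, 0.157, 0.1332]
ee_rot: [[0.177, -0.977, -0.121], [-0.801, -0.214, 0.559], [-0.572, -0.002, -0.82]]
contact_force: [-0.5, -2.7, 3.1]
width: 0.0374
```

step_arm --steps '[[[0.2, 0, 0, -0.01, 0, 0, 0], [0.2, 0, 0, -0.02, 0, 0, 0], [0.2, 0, 0, -0.04, 0, 0, 0], [0.2, 0, 0, -0.05, 0, 0, 0], [0.2, 0, 0, -0.05, 0, 0, 0], [0.2, 0, 0, -0.05, 0, 0, 0], [0.2, 0, 0, 0, 0, 0, 0]]]'

```text
time: 6.08
eef_pos: [0.567, 0.0315, 0.3164]
ee_rot: [[0.178, -0.977, -0.115], [-0.802, -0.212, 0.558], [-0.57, -0.007, -0.822]]
contact_force: [0.4, 1.1, -1.0]
width: 0.037
```

```bash
cat >> h.py <<'E'
RD=np.array([[0,-1,0],[-1,0,0],[0,0,-1.]])
def stage_n(p): return (R.from_euler('z',-M[2]).apply(np.array(p)-[M[0],M[1],0])-ST)@np.column_stack([[1,0,0],S,N])
E
python3 - <<'E'
from h import *
print("grasp usn",stage_n([0.5392, 0.157, 0.1332]))
s=status.state();print(s["eef_pos"],s["joint_positions"],s["contact_force"],s["width"])
Rb=R.from_euler('z',-.01).as_matrix()@RD
plan([.6306,-.1392,.18],Rb,9)
E
```

```text
grasp usn [-0.053  -0.0007  0.0044]
[0.567  0.0315 0.3164] [-0.0723  0.4129  0.6044 -0.6144 -1.8844  0.1292] [ 0.3658  1.1265 -0.9512] 0.03698785685183009
9 v [0.024, -0.0051, 0.0079] w [0.0068, 0.0672, 0.0243] |v| 0.0257 deg 4.1
```

step_arm --steps '[[[0.2, 0.024, -0.0051, 0.0079, 0.0068, 0.0672, 0.0243], [0.2, 0.024, -0.0051, 0.0079, 0.0068, 0.0672, 0.0243], [0.2, 0.024, -0.0051, 0.0079, 0.0068, 0.0672, 0.0243], [0.2, 0.024, -0.0051, 0.0079, 0.0068, 0.0672, 0.0243], [0.2, 0.024, -0.0051, 0.0079, 0.0068, 0.0672, 0.0243], [0.2, 0.024, -0.0051, 0.0079, 0.0068, 0.0672, 0.0243], [0.2, 0.024, -0.0051, 0.0079, 0.0068, 0.0672, 0.0243], [0.2, 0.024, -0.0051, 0.0079, 0.0068, 0.0672, 0.0243], [0.2, 0.024, -0.0051, 0.0079, 0.0068, 0.0672, 0.0243], [0.2, 0, 0, 0, 0, 0, 0]]]'

```text
time: 7.32
eef_pos: [0.6273, -0.1361, 0.1736]
ee_rot: [[-0.007, -1.0, -0.011], [-1.0, 0.007, 0.003], [-0.002, 0.011, -1.0]]
contact_force: [-0.3, 0.7, -0.9]
width: 0.0371
```

```bash
python3 - <<'E'
from h import *
import cv2
Rb=R.from_euler('z',-.01).as_matrix()@RD
s=status.state();print(s["eef_pos"],s["joint_positions"],s["contact_force"],s["width"])
plan([.6306,-.1392,.10],Rb,2)
c=viewer.snapshot("scene")[:,:,::-1][140:360,240:480]
cv2.imwrite("pics/p1.png",cv2.convertScaleAbs(cv2.resize(c,None,fx=2.5,fy=2.5),alpha=1.6,beta=20))
E
```

```text
[ 0.6273 -0.1361  0.1736] [ 0.0276  0.466   0.2721 -0.0029 -1.3876 -0.0342] [-0.3439  0.7214 -0.9278] 0.037063817533341176
2 v [0.0016, -0.002, 0.0368] w [0.0054, 0.0012, 0.0014] |v| 0.0369 deg 0.3
```

View pics/p1.png

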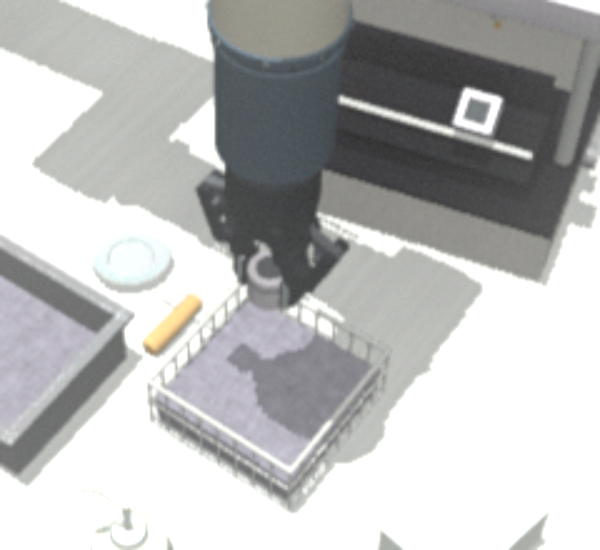

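The pot at (268,280) is held straight over the basket. I'll lower it to just above the highest possible foam, then feel for it.

step_arm --steps '[[[0.2, 0.0016, -0.002, 0.04, 0.0054, 0.0012, 0.001], [0.2, 0.0016, -0.002, 0.04, 0.0054, 0.0012, 0.001], [0.2, 0, 0, 0.02, 0, 0, 0], [0.2, 0, 0, 0.01, 0, 0, 0], [0.2, 0, 0, 0, 0, 0, 0], [0.2, 0, 0, 0, 0, 0, 0]]]'

```text
time: 8.12
eef_pos: [0.6333, -0.1398, 0.0672]
ee_rot: [[-0.009, -1.0, 0.007], [-1.0, 0.009, -0.001], [0.001, -0.007, -1.0]]
contact_force: [0.9, 0.2, -1.0]
width: 0.0369
```

step_arm --steps '[[[0.2, 0, 0, 0.002, 0, 0, 0], [0.2, 0, 0, 0.002, 0, 0, 0], [0.2, 0, 0, 0, 0, 0, 0], [0.2, 0, 0, 0, 0, 0, 0]]]'

```text
time: 8.62
eef_pos: [0.6325, -0.1398, 0.0618]
ee_rot: [[-0.01, -1.0, 0.005], [-1.0, 0.01, -0.001], [0.001, -0.005, -1.0]]
contact_force: [0.2, 0.3, 0.0]
width: 0.0372
```

step_arm --steps '[[[0.2, 0, 0, 0.004, 0, 0, 0], [0.2, 0, 0, 0.003, 0, 0, 0], [0.2, 0, 0, 0, 0, 0, 0], [0.2, 0, 0, 0, 0, 0, 0]]]'

```text
time: 9.12
eef_pos: [0.6326, -0.1398, 0.0548]
ee_rot: [[-0.01, -1.0, 0.005], [-1.0, 0.01, -0.001], [0.001, -0.005, -1.0]]
contact_force: [0.1, -0.3, -0.3]
width: 0.037
```

step_arm --steps '[[[0.2, 0, 0, 0.001, 0, 0, 0], [0.2, 0, 0, 0.001, 0, 0, 0], [0.2, 0, 0, 0, 0, 0, 0]]]'

```text
time: 9.5
eef_pos: [0.6324, -0.1398, 0.0526]
ee_rot: [[-0.01, -1.0, 0.004], [-1.0, 0.01, -0.001], [0.001, -0.004, -1.0]]
contact_force: [-1.0, -0.1, 0.4]
width: 0.0371
```

step_arm --steps '[[[0.2, 0, 0, 0.001, 0, 0, 0], [0.2, 0, 0, 0.001, 0, 0, 0], [0.2, 0, 0, 0, 0, 0, 0]]]'

```text
time: 9.88
eef_pos: [0.6324, -0.1398, 0.0506]
ee_rot: [[-0.01, -1.0, 0.004], [-1.0, 0.01, -0.001], [0.001, -0.004, -1.0]]
contact_force: [-0.1, -0.5, -0.6]
width: 0.037
```

step_arm --steps '[[[0.2, 0, 0, 0.001, 0, 0, 0], [0.2, 0, 0, 0.001, 0, 0, 0], [0.2, 0, 0, 0, 0, 0, 0]]]'

```text
time: 10.25
eef_pos: [0.6324, -0.1398, 0.0486]
ee_rot: [[-0.01, -1.0, 0.004], [-1.0, 0.01, -0.001], [0.001, -0.004, -1.0]]
contact_force: [0.2, 0.1, -0.2]
width: 0.0369
```

step_arm --steps '[[[0.2, 0, 0, 0.001, 0, 0, 0], [0.2, 0, 0, 0.001, 0, 0, 0], [0.2, 0, 0, 0, 0, 0, 0]]]'

```text
time: 10.62
eef_pos: [0.6325, -0.1398, 0.0466]
ee_rot: [[-0.01, -1.0, 0.004], [-1.0, 0.01, -0.001], [0.001, -0.004, -1.0]]
contact_force: [-0.2, -0.2, -0.5]
width: 0.0369
```

step_arm --steps '[[[0.2, 0, 0, 0.001, 0, 0, 0], [0.2, 0, 0, 0.001, 0, 0, 0], [0.2, 0, 0, 0, 0, 0, 0]]]'

```text
time: 11.0
eef_pos: [0.6325, -0.1398, 0.0446]
ee_rot: [[-0.01, -1.0, 0.004], [-1.0, 0.01, -0.001], [0.001, -0.004, -1.0]]
contact_force: [-0.2, 0.4, -0.5]
width: 0.0368
```

step_arm --steps '[[[0.2, 0, 0, 0.001, 0, 0, 0], [0.2, 0, 0, 0.001, 0, 0, 0], [0.2, 0, 0, 0, 0, 0, 0]]]'

```text
time: 11.38
eef_pos: [0.6326, -0.1398, 0.0429]
ee_rot: [[-0.01, -1.0, 0.005], [-1.0, 0.01, -0.001], [0.001, -0.005, -1.0]]
contact_force: [-0.2, 0.5, 0.5]
width: 0.037
```

step_arm --steps '[[[0.2, 0, 0, 0.001, 0, 0, 0], [0.2, 0, 0, 0.001, 0, 0, 0], [0.2, 0, 0, 0, 0, 0, 0]]]'

```text
time: 11.75
eef_pos: [0.6327, -0.1398, 0.0417]
ee_rot: [[-0.009, -1.0, 0.005], [-1.0, 0.009, -0.001], [0.001, -0.005, -1.0]]
contact_force: [-1.9, 0.8, 5.5]
width: 0.0372
```

Contact with the foam at 5.5 N. Easing off slightly, opening and retreating straight up.

step_arm --steps '[[[0.2, 0, 0, -0.0005, 0, 0, 0], [0.2, 0, 0, 0, 0, 0, 0], [0.5, 0, 0, 0, 0, 0, 0], [0.6, 0, 0, 0, 0, 0, 0], [0.75, 0, 0, 0, 0, 0, 0], [0.75, 0, 0, 0, 0, 0, 0], [0.75, 0, 0, -0.01, 0, 0, 0], [0.75, 0, 0, -0.03, 0, 0, 0], [0.75, 0, 0, -0.05, 0, 0, 0], [0.75, 0, 0, -0.05, 0, 0, 0]]]'

```text
time: 13.0
eef_pos: [0.6317, -0.1398, 0.1836]
ee_rot: [[-0.009, -1.0, 0.005], [-1.0, 0.009, -0.001], [0.001, -0.005, -1.0]]
contact_force: [1.0, -0.1, -0.1]
width: 0.0639
```

```bash
python3 - <<'E'
from h import *
import cv2
s=status.state();print(s["eef_pos"],s["joint_positions"],s["contact_force"],s["width"])
a=plan([.6,-.04,.36],RB,6)
b=plan(pose(M,st(.0654,0,.2))[0],RB,4,*a)
E
```

```text
[ 0.6317 -0.1398  0.1836] [ 0.0239  0.4608  0.2875  0.0013 -1.3923 -0.0336] [ 0.9685 -0.0912 -0.1285] 0.06389249112851908
6 v [-0.0242, 0.0045, -0.0245] w [-0.0123, -0.1017, -0.036] |v| 0.0348 deg 6.2
4 v [-0.0097, -0.0253, 0.027] w [0.0, 0.0, 0.0] |v| 0.0382 deg 0.0
```

step_arm --steps '[[[1, -0.0242, 0.0045, -0.0245, -0.0123, -0.1017, -0.036], [1, -0.0242, 0.0045, -0.0245, -0.0123, -0.1017, -0.036], [1, -0.0242, 0.0045, -0.0245, -0.0123, -0.1017, -0.036], [1, -0.0242, 0.0045, -0.0245, -0.0123, -0.1017, -0.036], [1, -0.0242, 0.0045, -0.0245, -0.0123, -0.1017, -0.036], [1, -0.0242, 0.0045, -0.0245, -0.0123, -0.1017, -0.036], [1, -0.014, -0.0337, 0.036, 0, 0, 0], [1, -0.014, -0.0337, 0.036, 0, 0, 0], [1, -0.011, -0.0337, 0.036, 0, 0, 0], [1, 0, 0, 0, 0, 0, 0]]]'

```text
time: 14.25
eef_pos: [0.6787, 0.0764, 0.2883]
ee_rot: [[0.174, -0.976, -0.13], [-0.799, -0.218, 0.561], [-0.576, 0.006, -0.817]]
contact_force: [0.4, -0.3, 0.1]
width: 0.0856
```

```bash
python3 - <<'E'
from h import *
import cv2
s=status.state();print(s["eef_pos"],s["joint_positions"],s["contact_force"],s["width"])
a=plan(pose(M,st(.0654,0,.06))[0],RB,4)
c=viewer.snapshot("scene")[:,:,::-1][140:360,240:480]
t=viewer.snapshot("top")[:,:,::-1][160:270,280:400]
im=np.hstack([cv2.resize(c,(440,403)),cv2.resize(t,(360,330))[:330].copy() if 0 else cv2.resize(t,(360,403))])
cv2.imwrite("pics/p2.png",cv2.convertScaleAbs(im,alpha=1.6,beta=20))
E
```

```text
[0.6787 0.0764 0.2883] [-0.0044  0.6511  0.9312 -0.6426 -1.9319  0.0126] [ 0.406  -0.2981  0.0575] 0.08559604531166201
4 v [-0.0001, 0.0, 0.0334] w [0.0018, 0.0008, -0.0] |v| 0.0334 deg 0.1
```

View pics/p2.png

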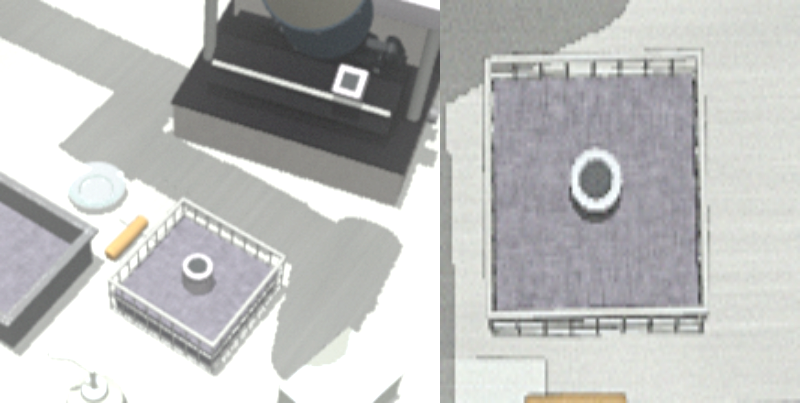

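The pot stands upright mid-basket (about (596,180) in the right view). The block is untouched. Descending on the block.

step_arm --steps '[[[1, 0, 0, 0.045, 0.002, 0.001, 0], [1, 0, 0, 0.045, 0.002, 0.001, 0], [1, 0, 0, 0.04, 0.003, 0.001, 0], [1, 0, 0, 0.022, 0, 0, 0], [1, 0, 0, 0.015, 0, 0, 0], [1, 0, 0, 0.008, 0, 0, 0], [1, 0, 0, 0, 0, 0, 0], [1, 0, 0, 0, 0, 0, 0]]]'

```text
time: 15.35
eef_pos: [0.6585, 0.1706, 0.149]
ee_rot: [[0.175, -0.978, -0.114], [-0.802, -0.209, 0.56], [-0.571, -0.007, -0.821]]
contact_force: [0.1, -0.1, 0.4]
width: 0.0857
```

```bash
python3 - <<'E'
from h import *
s=status.state();print(s["eef_pos"],s["joint_positions"],s["contact_force"],stage_n(s["eef_pos"]))
plan(pose(M,st(.0654,0,.004))[0],RB,1)
E
```

```text
[0.6585 0.1706 0.149 ] [ 0.1362  0.612   0.5106 -0.6074 -1.5245  0.1227] [ 0.1001 -0.1067  0.368 ] [ 0.0665 -0.0017  0.0244]
1 v [-0.0017, 0.0012, 0.0203] w [-0.0082, -0.0028, -0.0001] |v| 0.0204 deg 0.5
```

step_arm --steps '[[[1, -0.0015, 0.001, 0.01, -0.008, -0.002, 0], [1, 0, 0, 0.01, 0, 0, 0], [1, 0, 0, 0, 0, 0, 0], [0.2, 0, 0, 0, 0, 0, 0], [0.2, 0, 0, 0, 0, 0, 0], [0.2, 0, 0, 0, 0, 0, 0], [0.2, 0, 0, 0, 0, 0, 0], [0.2, 0, 0, 0, 0, 0, 0], [0.2, 0, 0, 0, 0, 0, 0]]]' --grip_force 40

```text
time: 16.48
eef_pos: [0.6545, 0.1832, 0.1329]
ee_rot: [[0.175, -0.977, -0.123], [-0.801, -0.214, 0.56], [-0.573, 0.001, -0.819]]
contact_force: [0.3, -1.2, 4.0]
width: 0.0377
```

step_arm --steps '[[[0.2, 0, 0, -0.01, 0, 0, 0], [0.2, 0, 0, -0.02, 0, 0, 0], [0.2, 0, 0, -0.04, 0, 0, 0], [0.2, 0, 0, -0.05, 0, 0, 0], [0.2, 0, 0, -0.05, 0, 0, 0], [0.2, 0, 0, -0.05, 0, 0, 0], [0.2, 0, 0, 0, 0, 0, 0]]]'

```text
time: 17.35
eef_pos: [0.6828, 0.0572, 0.3164]
ee_rot: [[0.176, -0.978, -0.116], [-0.802, -0.211, 0.559], [-0.571, -0.005, -0.821]]
contact_force: [-0.2, 0.5, -0.9]
width: 0.0375
```

```bash
python3 - <<'E'
from h import *
print(stage_n([0.6545, 0.1832, 0.1329]))
s=status.state();print(s["eef_pos"],s["joint_positions"],s["contact_force"],s["width"])
Rb=R.from_euler('z',.0137).as_matrix()@RD
a=plan([.4104,-.2527,.19],Rb,10)
E
```

```text
[ 0.0652 -0.0001  0.0036]
[0.6828 0.0572 0.3164] [-0.0315  0.6644  1.0313 -0.6574 -2.0035 -0.0185] [-0.1995  0.5033 -0.8952] 0.03749629702607272
10 v [0.0306, 0.0307, 0.0032] w [0.0055, 0.0606, 0.0194] |v| 0.0435 deg 3.7
```

step_arm --steps '[[[0.2, 0.0306, 0.0307, 0.0032, 0.0055, 0.0606, 0.0194], [0.2, 0.0306, 0.0307, 0.0032, 0.0055, 0.0606, 0.0194], [0.2, 0.0306, 0.0307, 0.0032, 0.0055, 0.0606, 0.0194], [0.2, 0.0306, 0.0307, 0.0032, 0.0055, 0.0606, 0.0194], [0.2, 0.0306, 0.0307, 0.0032, 0.0055, 0.0606, 0.0194], [0.2, 0.0306, 0.0307, 0.0032, 0.0055, 0.0606, 0.0194], [0.2, 0.0306, 0.0307, 0.0032, 0.0055, 0.0606, 0.0194], [0.2, 0.0306, 0.0307, 0.0032, 0.0055, 0.0606, 0.0194], [0.2, 0.0306, 0.0307, 0.0032, 0.0055, 0.0606, 0.0194], [0.2, 0.0306, 0.0307, 0.0032, 0.0055, 0.0606, 0.0194]]]'

```text
time: 18.6
eef_pos: [0.4074, -0.2505, 0.1868]
ee_rot: [[0.017, -1.0, -0.009], [-1.0, -0.017, 0.001], [-0.001, 0.009, -1.0]]
contact_force: [-0.4, -0.5, -0.3]
width: 0.0374
```

step_arm --steps '[[[0.2, 0, 0, 0, 0, 0, 0], [0.2, 0, 0, 0, 0, 0, 0]]]'

```text
time: 18.85
eef_pos: [0.4091, -0.2497, 0.1876]
ee_rot: [[0.017, -1.0, -0.008], [-1.0, -0.017, 0.002], [-0.003, 0.008, -1.0]]
contact_force: [0.3, 0.1, -0.9]
width: 0.0375
```

```bash
python3 - <<'E'
from h import *
Rb=R.from_euler('z',.0137).as_matrix()@RD
s=status.state();print(s["eef_pos"],s["joint_positions"],s["contact_force"],s["width"])
plan([.4104,-.2527,.10],Rb,2)
E
```

```text
[ 0.4091 -0.2497  0.1876] [-0.2205  0.1398 -0.1487 -0.0007 -1.2905  0.2381] [ 0.2698  0.1126 -0.9285] 0.03750875417562193
2 v [0.0016, -0.0009, 0.0438] w [0.0039, 0.0013, 0.0018] |v| 0.0438 deg 0.3
```

step_arm --steps '[[[0.2, 0.0016, -0.0009, 0.045, 0.0039, 0.0013, 0.0018], [0.2, 0.0016, -0.0009, 0.045, 0.0039, 0.0013, 0.0018], [0.2, 0, 0, 0.025, 0, 0, 0], [0.2, 0, 0, 0.014, 0, 0, 0], [0.2, 0, 0, 0.005, 0, 0, 0], [0.2, 0, 0, 0, 0, 0, 0], [0.2, 0, 0, 0, 0, 0, 0], [0.2, 0, 0, 0, 0, 0, 0]]]'

```text
time: 19.85
eef_pos: [0.4109, -0.2535, 0.0545]
ee_rot: [[0.014, -1.0, 0.002], [-1.0, -0.014, -0.001], [0.001, -0.002, -1.0]]
contact_force: [-0.0, -0.3, -1.7]
width: 0.0374
```

step_arm --steps '[[[0.2, 0, 0, 0.0015, 0, 0, 0], [0.2, 0, 0, 0.0015, 0, 0, 0], [0.2, 0, 0, 0, 0, 0, 0], [0.2, 0, 0, 0, 0, 0, 0]]]'

```text
time: 20.35
eef_pos: [0.4104, -0.2533, 0.0508]
ee_rot: [[0.014, -1.0, 0.0], [-1.0, -0.014, -0.001], [0.001, -0.0, -1.0]]
contact_force: [0.0, 0.7, -1.0]
width: 0.0374
```

step_arm --steps '[[[0.2, 0, 0, 0.001, 0, 0, 0], [0.2, 0, 0, 0.001, 0, 0, 0], [0.2, 0, 0, 0, 0, 0, 0]]]'

```text
time: 20.72
eef_pos: [0.4104, -0.2533, 0.0487]
ee_rot: [[0.014, -1.0, 0.0], [-1.0, -0.014, -0.001], [0.001, -0.0, -1.0]]
contact_force: [0.2, -0.3, -0.1]
width: 0.0375
```

step_arm --steps '[[[0.2, 0, 0, 0.001, 0, 0, 0], [0.2, 0, 0, 0.001, 0, 0, 0], [0.2, 0, 0, 0, 0, 0, 0]]]'

```text
time: 21.1
eef_pos: [0.4104, -0.2533, 0.0467]
ee_rot: [[0.014, -1.0, 0.0], [-1.0, -0.014, -0.001], [0.001, -0.0, -1.0]]
contact_force: [0.5, 0.2, -0.5]
width: 0.0371
```

step_arm --steps '[[[0.2, 0, 0, 0.001, 0, 0, 0], [0.2, 0, 0, 0.001, 0, 0, 0], [0.2, 0, 0, 0, 0, 0, 0]]]'

```text
time: 21.48
eef_pos: [0.4104, -0.2533, 0.0447]
ee_rot: [[0.014, -1.0, 0.0], [-1.0, -0.014, -0.001], [0.001, -0.0, -1.0]]
contact_force: [0.5, -0.7, -0.3]
width: 0.0376
```

step_arm --steps '[[[0.2, 0, 0, 0.001, 0, 0, 0], [0.2, 0, 0, 0.001, 0, 0, 0], [0.2, 0, 0, 0, 0, 0, 0]]]'

```text
time: 21.85
eef_pos: [0.4104, -0.2533, 0.0427]
ee_rot: [[0.014, -1.0, 0.0], [-1.0, -0.014, -0.001], [0.001, -0.0, -1.0]]
contact_force: [-1.2, 0.0, -0.6]
width: 0.0376
```

step_arm --steps '[[[0.2, 0, 0, 0.001, 0, 0, 0], [0.2, 0, 0, 0.001, 0, 0, 0], [0.2, 0, 0, 0, 0, 0, 0]]]'

```text
time: 22.22
eef_pos: [0.4104, -0.2533, 0.0407]
ee_rot: [[0.014, -1.0, 0.0], [-1.0, -0.014, -0.001], [0.001, -0.0, -1.0]]
contact_force: [0.4, -0.3, -0.9]
width: 0.0375
```

step_arm --steps '[[[0.2, 0, 0, 0.001, 0, 0, 0], [0.2, 0, 0, 0.001, 0, 0, 0], [0.2, 0, 0, 0, 0, 0, 0]]]'

```text
time: 22.6
eef_pos: [0.4104, -0.2533, 0.0387]
ee_rot: [[0.014, -1.0, 0.0], [-1.0, -0.014, -0.001], [0.001, -0.0, -1.0]]
contact_force: [-0.1, 0.0, -0.7]
width: 0.0374
```

step_arm --steps '[[[0.2, 0, 0, 0.001, 0, 0, 0], [0.2, 0, 0, 0.001, 0, 0, 0], [0.2, 0, 0, 0, 0, 0, 0]]]'

```text
time: 22.98
eef_pos: [0.4104, -0.2533, 0.0367]
ee_rot: [[0.014, -1.0, 0.0], [-1.0, -0.014, -0.001], [0.001, -0.0, -1.0]]
contact_force: [-0.2, 0.3, -0.5]
width: 0.0372
```

step_arm --steps '[[[0.2, 0, 0, 0.001, 0, 0, 0], [0.2, 0, 0, 0.001, 0, 0, 0], [0.2, 0, 0, 0, 0, 0, 0]]]'

```text
time: 23.35
eef_pos: [0.4104, -0.2533, 0.0347]
ee_rot: [[0.014, -1.0, 0.0], [-1.0, -0.014, -0.001], [0.001, -0.0, -1.0]]
contact_force: [0.2, -0.4, -0.4]
width: 0.0376
```

step_arm --steps '[[[0.2, 0, 0, 0.001, 0, 0, 0], [0.2, 0, 0, 0.001, 0, 0, 0], [0.2, 0, 0, 0, 0, 0, 0]]]'

```text
time: 23.72
eef_pos: [0.4104, -0.2533, 0.0327]
ee_rot: [[0.014, -1.0, 0.0], [-1.0, -0.014, -0.001], [0.001, -0.0, -1.0]]
contact_force: [0.9, -0.5, -0.7]
width: 0.0374
```

step_arm --steps '[[[0.2, 0, 0, 0.001, 0, 0, 0], [0.2, 0, 0, 0.001, 0, 0, 0], [0.2, 0, 0, 0, 0, 0, 0]]]'

```text
time: 24.1
eef_pos: [0.4104, -0.2533, 0.0307]
ee_rot: [[0.014, -1.0, 0.0], [-1.0, -0.014, -0.001], [0.001, -0.0, -1.0]]
contact_force: [0.4, -0.2, -1.2]
width: 0.0374
```

step_arm --steps '[[[0.2, 0, 0, 0.001, 0, 0, 0], [0.2, 0, 0, 0.001, 0, 0, 0], [0.2, 0, 0, 0, 0, 0, 0]]]'

```text
time: 24.48
eef_pos: [0.4104, -0.2533, 0.0287]
ee_rot: [[0.014, -1.0, 0.0], [-1.0, -0.014, -0.001], [0.001, -0.0, -1.0]]
contact_force: [0.5, 0.4, -1.4]
width: 0.0373
```

step_arm --steps '[[[0.2, 0, 0, 0.001, 0, 0, 0], [0.2, 0, 0, 0.001, 0, 0, 0], [0.2, 0, 0, 0, 0, 0, 0]]]'

```text
time: 24.85
eef_pos: [0.4104, -0.2533, 0.0267]
ee_rot: [[0.014, -1.0, 0.0], [-1.0, -0.014, -0.001], [0.001, -0.0, -1.0]]
contact_force: [0.1, 0.0, -0.3]
width: 0.0375
```

step_arm --steps '[[[0.2, 0, 0, 0.001, 0, 0, 0], [0.2, 0, 0, 0.001, 0, 0, 0], [0.2, 0, 0, 0, 0, 0, 0]]]'

```text
time: 25.22
eef_pos: [0.4106, -0.2534, 0.0252]
ee_rot: [[0.014, -1.0, 0.001], [-1.0, -0.014, -0.001], [0.001, -0.001, -1.0]]
contact_force: [-1.9, 1.1, 4.8]
width: 0.0376
```

Foam reached at 4.8 N. Easing off, releasing and retreating.

step_arm --steps '[[[0.2, 0, 0, -0.0005, 0, 0, 0], [0.2, 0, 0, 0, 0, 0, 0], [0.5, 0, 0, 0, 0, 0, 0], [0.6, 0, 0, 0, 0, 0, 0], [0.75, 0, 0, 0, 0, 0, 0], [0.75, 0, 0, 0, 0, 0, 0], [0.75, 0, 0, -0.01, 0, 0, 0], [0.75, 0, 0, -0.03, 0, 0, 0], [0.75, 0, 0, -0.05, 0, 0, 0], [0.75, 0, 0, -0.05, 0, 0, 0]]]'

```text
time: 26.48
eef_pos: [0.4102, -0.2532, 0.1676]
ee_rot: [[0.014, -1.0, 0.001], [-1.0, -0.014, -0.001], [0.001, -0.001, -1.0]]
contact_force: [1.3, -0.1, -0.5]
width: 0.0638
```

step_arm --steps '[[[0.75, 0, 0, -0.05, 0, 0, 0], [0.75, 0, 0, -0.05, 0, 0, 0], [0.75, -0.05, 0, -0.02, 0, 0, 0], [0.75, -0.05, 0, 0, 0, 0, 0], [0.75, -0.05, 0, 0, 0, 0, 0], [0.75, -0.05, 0, 0, 0, 0, 0], [0.75, -0.05, 0, 0, 0, 0, 0], [0.75, 0, 0, 0, 0, 0, 0], [0.75, 0, 0, 0, 0, 0, 0]]]'

```text
time: 27.6
eef_pos: [0.4069, -0.0033, 0.2856]
ee_rot: [[0.014, -1.0, 0.001], [-1.0, -0.014, -0.001], [0.001, -0.001, -1.0]]
contact_force: [0.1, 0.0, -0.3]
width: 0.0641
```

```bash
python3 - <<'E'
from h import *
import cv2
s=status.state();print(s["eef_pos"],s["joint_positions"],s["contact_force"],s["width"])
c=viewer.snapshot("scene")[:,:,::-1][60:420,110:510]
t=viewer.snapshot("top")[:,:,::-1][130:370,160:500]
im=np.vstack([cv2.resize(c,(333,300)),])
im=np.hstack([cv2.resize(c,(390,351)),cv2.resize(t,(410,351))])
cv2.imwrite("pics/f.png",cv2.convertScaleAbs(im,alpha=1.6,beta=20))
E
```

```text
[ 0.4069 -0.0033  0.2856] [ 0.3824 -0.0465 -0.0984  0.0013 -1.5183 -0.3681] [ 0.0868  0.0008 -0.262 ] 0.06407109486816624
```

View pics/f.png

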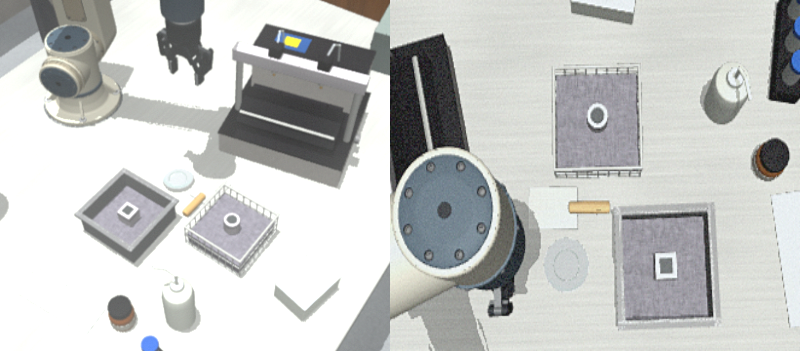

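The block stands upright mid-box (about (666,266) in the right view) and the pot upright mid-basket ((597,117)). The stage is empty, and the dish, spatula, bottle and jar have not moved. The arm is clear of everything.

```bash
python3 -c "
from workcell import order; print(order.sign_off())"
```

```text
the job is handed in; nothing more can be done
None
```

The stage is clear: the round pot stands in the wire basket and the square block stands in the scrap box. I moved the pot first, and handed the job in at about 27.7 s of the 64 s allowed.

- **Moves:** I gripped each piece at 40 N and took it off along the slope's normal. I then lowered it in 2 mm steps until the foam pushed back, at 5.5 N for the pot and 4.8 N for the block. I eased back 0.5 mm before opening the gripper each time.
- **Foam height:** By feel, the foam is about 38 mm high in the basket and 22 mm in the box. My camera estimates, 44 mm and 34 mm, were too high. The felt values are the ones I used.
- **Final pictures:** Both pieces stand upright near the middle of their containers, and the stage is empty. The dish, spatula, wash bottle and jar look unmoved, judged by eye only.
- **Contact:** The arm ended clear of everything. I saw no sign of touching the machine or bridge in the force readings, but those came only at the end of each move, not throughout.

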